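# Reset the tripped breaker behind the push-push hatch

## Robot

A 6-joint arm with a two-finger parallel gripper is mounted at the origin on a cart in front of the work surface, level with it; the furniture and walls round the work are solid. World frame = base frame: x ahead of the robot, y to its left, z up, the work surface at z = 0. Lengths are in m, angles in rad, forces in N, time in s.
With the tool pointing down it reaches from about 0.325 to 0.9 m from the base axis. Payload 3.5 kg.
Tool frame: the origin (TCP) lies at the very end of the fingers, on their centre line; the grasp point (between the pads) lies 19 mm behind it; x points along the fingers, z is the direction in which the jaws open and shut, and the axes are right-handed (so a half turn about x gives the same grasp; the last joint's range is limited). The gripper opens to 85 mm and grips with 20 to 120 N. Pads are 22 mm wide; open, the fingers measure 114 mm over their backs; the gripper's body (76 mm by 85 mm) begins 54 mm behind the grasp point. The pads swing forward as they close: fully open they stand 13 mm farther back than shut.
Start: joints at [-1.342, 0.276, -0.026, 1.268, 0, 1.467], TCP at [0.204, -0.591, 0.231] pointing down, gripper open.
Joint ranges: [-3.12, 3.12], [-0.85, 1.88], [-1.08, 1.24], [-1.95, 2.15], [-1.57, 1.53], [-3.14, 3.14]. Speed limits (rad/s): [2.57, 2.57, 3.14, 3.14, 3.14, 3.14].

## Interface

Orientations are given as a unit quaternion [w, x, y, z].
In Python, from cell import readout, eyes, workorder gives the robot as it stands.
- The arm moves only by the shell command python3 -m creep 'ROWS' [OPENING] [FORCE]. ROWS is text: rows parted by semicolons, each of 4 numbers parted by spaces: the shift along the world's x, y, z in mm, then the turn about the world's z in rad. A call has 1 to 8 rows; each row is the pose to reach, as a shift and turn from the pose commanded when the call began; what a row does not reach only later rows make up. A row lasts 1/10 s, in which the tool goes at most 50 mm and 8.59 degrees, less where a joint would pass 70% of its speed; a pose out of reach is approached as far as the arm can. A call with a gripper value outside its range is refused whole. OPENING is the finger opening in mm, from 0 to 85.4, set as the call begins (- or left out, the last holds). The fingers move at their own pace and stop on an object; FORCE is the grip in N (left out, the last holds). Time passes only in rows, so rows that repeat a pose let the fingers close. It gives the time, the measured TCP pose, the force and the opening at its end, in the units of the state.
- readout.read_state(): the state, without advancing time (a new reading comes with each control period).
- eyes.read_camera(name): name is "side" or "top" or "wrist"; returns a dict with "img" (480x640x3 uint8, blue, green, red), "K" (3x3 intrinsics, pixels), "xyz" and "rotation" of the camera in the world; the wrist camera has in their place "mount" (4x4, takes a point from camera to tool coordinates, whose origin is the TCP and whose axes are the tool frame's). Camera axes: x right, y down, z forward; pixel columns grow to the right and rows downward; lengths in m; the calibration is good to about 2 mm. A picture is of the moment at which its call begins: read the wrist's pose just before it. There is no depth.
- workorder.job_done(): hands the job in, once; it reports no verdict.
The state is a dict: "clock": time; "q": joint angles; "joint_velocities": joint speeds; "tau": joint torques, N m; "position": TCP position; "tcp_rot": TCP orientation; "ft_force": force on the tool from outside, world axes, zero at the start; "moment": the same for the moment, N m; "opening": finger opening in m.
Only numpy, scipy, OpenCV 4.12 (cv2) and the standard library are available. Lean on these libraries where they do the work, as an engineer would, in place of code of your own. Each camera call takes 0.05 s, during which the arm holds its last target.

## Task

A breaker in the grey bench supply box has tripped. With a fingertip gently press the front edge of the box's hatch in once, let go so that its push-push latch releases and the hatch springs up, and see that it stays open; then push the one fallen toggle inside over to the on side, in line with the other two, which stay on. Pick nothing up, leave the hatch standing fully open and do not disturb the screwdriver, torch and tape measure lying around the box.

Things in the scene. Friction and masses are not known exactly. Their poses are not given: they have to be found in the camera images.
- supply_box: Grey plastic bench supply box fixed to the bench, 190 x 190 mm, rim 85 mm high, two round flap-covered sockets on its front face, low lugs at its sides out to y = +-117 mm. Origin: centre of its underside; x points from the socket face to the hinge side, y left, z up. In its top is a well (x -86 to +68, y -73 to +73 mm) covered by the hatch; the breaker noses in it are 62 mm above the bench.
- hatch (a joint): Hatch, a grey-framed clear panel 148 x 143 x 4 mm, its top level with the rim, opening up and away from the socket side. Value in rad: 0 = latched shut; -0.048 = pressed in to its hard stop (front edge 7 mm down, about 3 N); 1.92 = fully open, 20 degrees past upright, held there by its spring. The latch lets go if pressed beyond -0.032; pressing the open hatch right down latches it again.
- hatch_hinge (a point): Middle of the hatch's hinge line, which runs along the box's y axis at x = +68, z = 86 mm in the box frame. The front edge of the hatch sweeps a 154 mm circle about it. Once the latch has let go and the finger withdraws, the spring swings the hatch up in about 2 s, following the finger until that is out of its way.
- hatch_press (a point): The place to press: middle of the ribbed finger pad on the opaque front strip of the hatch, on its top surface, 16 mm from the front edge, straight above the latch, 138 mm from the hinge line. Moves with the hatch.
- latch_pin (a joint): The hidden follower pin of the push-push latch, sliding along the box's y axis under the front edge of the hatch; value in m. 0 = caught in the heart cam (hatch latched); during the releasing press it runs to positive values and rests at +0.008 with the hatch open; only a second full press drives it below -0.004. Nothing to be touched.
- toggle_a (a joint): Toggle of one of three identical white two-pole breakers side by side in the well (37.5 mm pitch along the box's y, order varies). It turns about a line along y at x = +5, z = 58 mm in the box frame. Value in rad: 0 = off (tripped), leaning 0.4 rad towards the socket side; 0.8 = on, leaning 0.4 rad towards the hinge side. Past the middle (0.4) it snaps over; 2 to 4 N at the tip will do it.
- toggle_a_tip (a point): Middle of the free end of that black toggle, 17 mm from its axis; the toggle is 20 mm wide (along y), 6 mm thick and stands about 11 mm proud of the breaker's nose. In the box frame it is at x = -2, z = 74 mm when off and at x = +12, z = 74 mm when on.
- toggle_b (a joint): Toggle of one of three identical white two-pole breakers side by side in the well (37.5 mm pitch along the box's y, order varies). It turns about a line along y at x = +5, z = 58 mm in the box frame. Value in rad: 0 = off (tripped), leaning 0.4 rad towards the socket side; 0.8 = on, leaning 0.4 rad towards the hinge side. Past the middle (0.4) it snaps over; 2 to 4 N at the tip will do it.
- toggle_b_tip (a point): Middle of the free end of that black toggle, 17 mm from its axis; the toggle is 20 mm wide (along y), 6 mm thick and stands about 11 mm proud of the breaker's nose. In the box frame it is at x = -2, z = 74 mm when off and at x = +12, z = 74 mm when on.
- toggle_c (a joint): Toggle of one of three identical white two-pole breakers side by side in the well (37.5 mm pitch along the box's y, order varies). It turns about a line along y at x = +5, z = 58 mm in the box frame. Value in rad: 0 = off (tripped), leaning 0.4 rad towards the socket side; 0.8 = on, leaning 0.4 rad towards the hinge side. Past the middle (0.4) it snaps over; 2 to 4 N at the tip will do it.
- toggle_c_tip (a point): Middle of the free end of that black toggle, 17 mm from its axis; the toggle is 20 mm wide (along y), 6 mm thick and stands about 11 mm proud of the breaker's nose. In the box frame it is at x = -2, z = 74 mm when off and at x = +12, z = 74 mm when on.
- screwdriver: Blue-handled screwdriver, 200 mm long, 30 mm thick, lying loose to the left of the box (a bystander). Origin: centre of its underside.
- torch: Black pocket torch, 122 mm long, 36 mm thick, lying loose to the right of the box (a bystander). Origin: centre of its underside.
- tape_measure: Black tape measure, 37 x 80 x 69 mm, standing loose near the front right corner of the box (a bystander). Origin: centre of its underside.

How it is judged:
By the outcome, as a careful person would: the job done as asked, in the order asked, and still so for the second after the job is handed in, with the robot touching nothing.
It also fails if it takes over 40 s, if anything falls off the work surface, if the arm or the gripper's body presses on something with over 40 N, if the wrist force passes 120 N, or if a joint passes its speed limit or range.

## Working session

There is one attempt and no reset: what is moved stays moved. The work goes in short steps, Python scripts to look and compute and a shell command to move; the robot and the scene stay as the last step left them, time stands still between calls to the robot, and variables do not carry over. Pictures are saved under pics/ and viewed, and the job is handed in when it is done.

```bash
ls; mkdir -p pics
cat > h.py <<'E'
import numpy as np, cv2
from cell import readout, eyes, workorder
def snap(name,fn):
    s=readout.read_state(); c=eyes.read_camera(name); cv2.imwrite('pics/'+fn,c['img']); 
    np.savez('pics/'+fn[:-4]+'.npz',**{k:np.array(v) for k,v in c.items()},pos=s['position'],rot=s['tcp_rot']); return s,c
def ray(c,u,v,z):
    c_=np.linalg.inv(np.array(c['K']))@[u,v,1]; R=np.array(c['rotation']); 
    d=R@c_; p=np.array(c['xyz']); return p+d*(z-p[2])/d[2]
E
python3 - <<'E'
from h import *
s,c=snap('top','t0.png'); print(s)
print(c['K'],c['xyz'],c['rotation'])
s,c=snap('side','s0.png'); print(c['K'],c['xyz'],c['rotation'])
E
```

```text
pics
{'clock': 0.0, 'q': array([-1.34237527e+00,  2.77148547e-01, -2.79402731e-02,  1.26800158e+00,
        7.95340043e-06,  1.46740206e+00]), 'joint_velocities': array([-0.00092889, -0.00042066,  0.00062778,  0.00020858,  0.00115024,
       -0.00041432]), 'tau': array([ 1.77007863e-03, -4.45508838e+01,  2.95202261e+01,  1.64824555e-02,
       -2.09330869e-05, -1.39745522e-07]), 'position': array([ 0.20341213, -0.59011783,  0.23012208]), 'tcp_rot': array([ 0.57510148,  0.41109904,  0.57631422, -0.41002169]), 'ft_force': array([ 0.098333  ,  0.60965795, -0.7063557 ]), 'moment': array([ 0.04735684, -0.03407829,  0.02453134]), 'opening': 0.08561311972360038}
[[603.10740049   0.         330.16403506]
 [  0.         603.10740049 235.88414146]
 [  0.           0.           1.        ]] [0.43347915 0.08286894 1.21489416] [-0.01988655  0.70635152 -0.70627231  0.04302873]
[[557.49022085   0.         320.672943  ]
 [  0.         557.49022085 236.13201522]
 [  0.           0.           1.        ]] [0.15845644 0.82631794 0.62831462] [ 0.12039592 -0.19672186  0.85392261 -0.46649919]
```

View pics/t0.png

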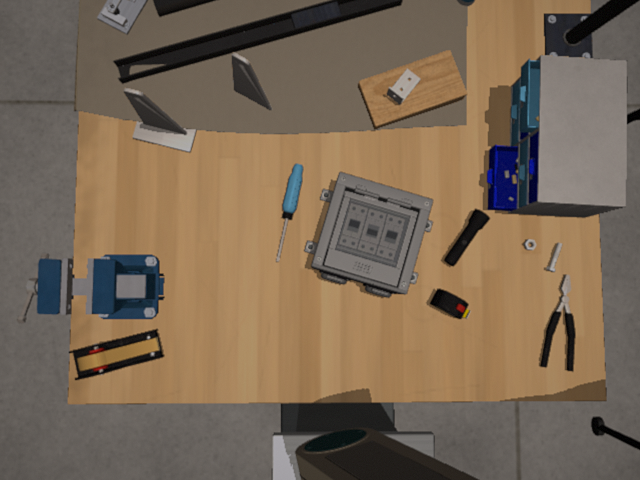

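View pics/s0.png

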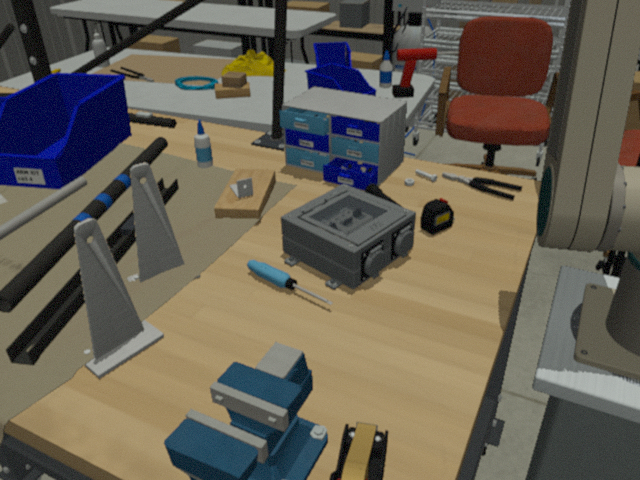

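The top view shows the grey box around (372,232), rotated slightly, with its sockets towards the robot (image bottom). The finger pad is near (363,267) and the toggles are near (355,225), (372,231) and (390,237). I'll enlarge it to measure.

Run:
```python
import cv2
i=cv2.imread('pics/t0.png')[160:310,290:490]
cv2.imwrite('pics/t0z.png',cv2.resize(i,None,fx=4,fy=4,interpolation=cv2.INTER_CUBIC))
```

```text
(no output)
```

View pics/t0z.png

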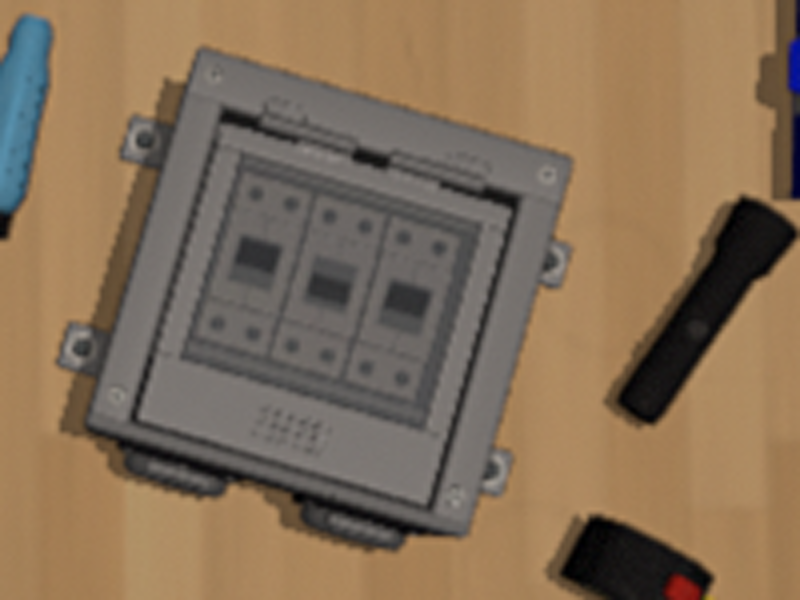

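The zoom shows rim corners at (200,48), (573,157), (467,535) and (88,425), and the pad at (290,428). The middle toggle is the fallen one: its black end at (330,288) is on the socket side, with the empty slot above it.

```bash
cat > h2.py <<'E'
from h import *
from scipy.spatial.transform import Rotation as Ro
def q2R(q): return Ro.from_quat(np.roll(np.array(q).astype(float),-1)).as_matrix()
def fixed(c): return dict(K=np.array(c['K']),xyz=np.array(c['xyz']),rotation=q2R(c['rotation']))
def proj(c,P):
    p=c['rotation'].T@(np.array(P)-c['xyz']); p=c['K']@p; return p[:2]/p[2]
E
python3 - <<'E'
from h2 import *
c=fixed(np.load('pics/t0.npz'))
z=lambda u,v,h: ray(c,290+(u+.5)/4-.5,160+(v+.5)/4-.5,h)
C=[z(*p,.085) for p in [(200,48),(573,157),(467,535),(88,425)]]
o=sum(C)/4; print(C,o)
ex=(C[0]+C[1]-C[2]-C[3]); print(np.linalg.norm(ex)/2, yaw:=np.arctan2(ex[1],ex[0]))
ey=(C[0]+C[3]-C[1]-C[2]); print(np.linalg.norm(ey)/2, np.arctan2(-ey[0],ey[1]))
def b(x,y,h): return np.array([o[0]+x*np.cos(yaw)-y*np.sin(yaw),o[1]+x*np.sin(yaw)+y*np.cos(yaw),h])
print('press',b(-.070,0,.087), z(290,428,.087))
print('tip',b(-.002,0,.074),z(331,290,.074), [z(*p,.074) for p in [(256,255),(407,300)]])
R=q2R(np.load('pics/t0.npz')['rot']); print(R)
s=fixed(np.load('pics/s0.npz')); print([proj(s,p) for p in C])
print('pts', [z(*p,.0) for p in [(575,580),(650,420),(745,200),(5,230)]])
E
```

```text
[array([0.65702352, 0.02761062, 0.085     ]), array([ 0.60537015, -0.14988695,  0.085     ]), array([ 0.42642813, -0.09696082,  0.085     ]), array([0.47794248, 0.08056446, 0.085     ])] [ 0.54169107 -0.03466817  0.085     ]
0.18667557412835364 -0.2875394387823334
0.18485454173366392 -0.28280581047847064
press [ 0.47456495 -0.01481662  0.087     ] [ 0.47645401 -0.01399153  0.087     ]
tip [ 0.53977318 -0.03410099  0.074     ] [ 0.54265554 -0.03508418  0.074     ] [array([0.55934681, 0.0006316 , 0.074     ]), array([ 0.53793117, -0.07138287,  0.074     ])]
[[-5.11723532e-04  9.45452607e-01  3.25759276e-01]
 [ 2.23628889e-03  3.25759586e-01 -9.45449994e-01]
 [-9.99997369e-01  2.44682838e-04 -2.28100400e-03]]
[array([281.84559519, 214.4433898 ]), array([344.09039692, 181.56732194]), array([416.27175458, 209.82856699]), array([355.47555342, 249.69407684])]
pts [array([ 0.40325478, -0.16484435,  0.        ]), array([ 0.48380525, -0.20445166,  0.        ]), array([ 0.59639766, -0.25562496,  0.        ]), array([0.57995206, 0.12252235, 0.        ])]
```

```bash
python3 -m creep '21 44 0 0.12; 42 88 0 0.24; 63 132 0 0.36; 84 176 0 0.48; 105 220 0 0.6; 126 264 0 0.72; 147 308 0 0.84; 168 352 0 0.955' 0
```

```text
clock: 0.9
position: [0.3717, -0.2369, 0.231]
tcp_rot: [0.7, 0.099, 0.7, -0.098]
ft_force: [1.7, -0.0, 0.2]
opening: -0.0002
```

```bash
python3 -m creep '20 44 0 0; 40 88 0 0; 60 132 0 0; 80 176 -20 0; 103 224 -50 0; 103 224 -80 0; 103 224 -100 0; 103 224 -100 0'
python3 - <<'E'
from h2 import *
s,c=snap('top','t1.png');s,c=snap('side','s1.png'); s,c=snap('wrist','w1.png'); print(s['position'],s['tcp_rot'],s['ft_force'],s['q'],c['mount'],c['K'])
R=q2R(s['tcp_rot']);print(R, np.arctan2(R[1,2],R[0,2]))
E
```

```text
clock: 1.7
position: [0.4711, -0.0136, 0.1277]
tcp_rot: [0.697, 0.1, 0.703, -0.099]
ft_force: [0.0, -0.0, -0.1]
opening: -0.0002
[ 0.47415297 -0.01488455  0.13119139] [ 0.69955271  0.1000762   0.70042229 -0.10009687] [-0.00607611  0.299326    0.70080004] [-1.67731400e-01  9.00793007e-02 -4.76969847e-01  1.00497580e+00
 -6.08293354e-05  1.68710637e+00] [[-1.23797094e-03 -2.59480753e-01  9.65747486e-01 -1.43211695e-01]
 [-1.80037300e-04 -9.65748152e-01 -2.59481162e-01  6.66851113e-02]
 [ 9.99999218e-01 -4.95100708e-04  1.14885193e-03 -2.34744743e-04]
 [ 0.00000000e+00  0.00000000e+00  0.00000000e+00  1.00000000e+00]] [[397.53423569   0.         315.8926457 ]
 [  0.         397.53423569 242.88118384]
 [  0.           0.           1.        ]]
[[-1.22152897e-03  2.80237276e-01  9.59929985e-01]
 [ 1.45136908e-04  9.59930741e-01 -2.80237312e-01]
 [-9.99999243e-01 -2.02996726e-04 -1.21325599e-03]] -0.2840415331708254
```

View pics/s1.png

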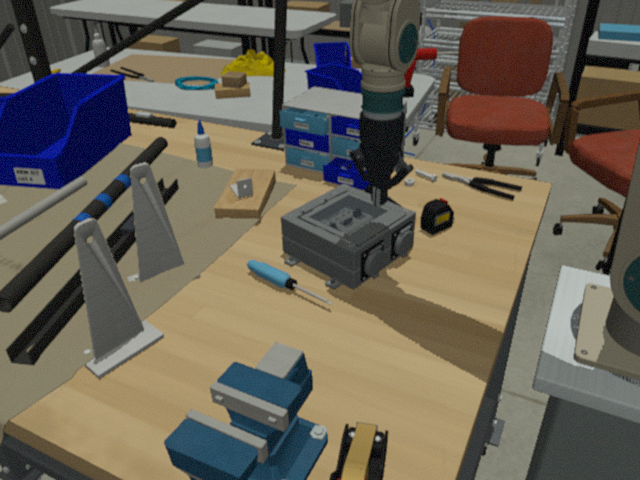

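View pics/w1.png

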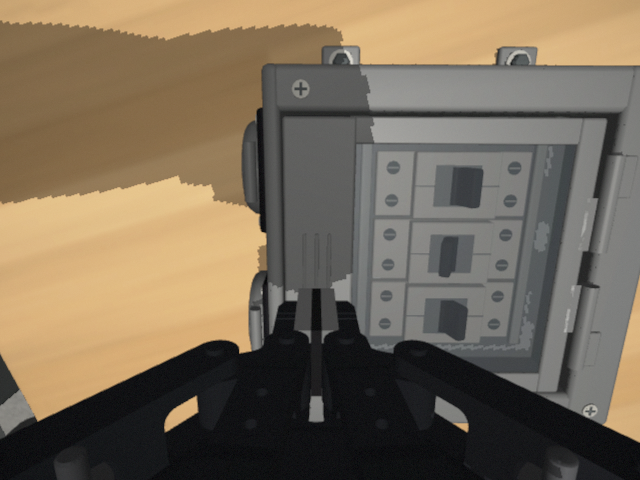

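The fingers are right above the ribbed pad. I'll descend slowly and watch the force.

```bash
python3 -m creep '0 0 -20 0; 0 0 -35 0; 0 0 -41 0; 0 0 -43 0; 0 0 -44 0; 0 0 -44 0; 0 0 -44 0'; python3 -m creep '0 0 -1 0; 0 0 -2 0;0 0 -2 0; 0 0 -2 0'
```

```text
clock: 2.55
position: [0.4753, -0.0151, 0.0881]
tcp_rot: [0.7, 0.1, 0.699, -0.1]
ft_force: [-0.4, -0.7, 1.1]
opening: -0.0001
clock: 2.95
position: [0.4751, -0.015, 0.0856]
tcp_rot: [0.7, 0.1, 0.7, -0.1]
ft_force: [0.6, -0.8, 2.1]
opening: 0.0
```

```bash
python3 -m creep '0 0 -1 0; 0 0 -2 0;0 0 -2 0'; python3 -m creep '0 0 -1 0; 0 0 -1 0;0 0 -1 0'
```

```text
clock: 3.25
position: [0.4751, -0.015, 0.0834]
tcp_rot: [0.7, 0.1, 0.7, -0.1]
ft_force: [1.1, 0.5, 3.1]
opening: -0.0001
clock: 3.55
position: [0.475, -0.015, 0.0824]
tcp_rot: [0.7, 0.1, 0.7, -0.1]
ft_force: [1.3, 0.1, 2.8]
opening: -0.0002
```

Run:
```python
from h2 import *
for i in range(3):
    s,c=snap('wrist','w2.png'); print(s['position'],s['ft_force'])
s,c=snap('side','s2.png')
```

```text
[ 0.47497908 -0.01497511  0.08240411] [1.25719258 0.09476001 2.80858841]
[ 0.47496233 -0.01496302  0.08242548] [1.10225739 0.49764327 2.40550857]
[ 0.47490504 -0.01497483  0.08241701] [1.49505383 0.46764564 2.86301144]
```

```bash
python3 -m creep '0 0 -1 0; 0 0 -1 0;0 0 -1 0'; python3 -m creep '0 0 -1 0; 0 0 -1 0;0 0 -1 0'
```

```text
clock: 4.05
position: [0.4747, -0.0149, 0.0814]
tcp_rot: [0.7, 0.1, 0.7, -0.1]
ft_force: [1.5, 0.3, 1.9]
opening: 0.0004
clock: 4.35
position: [0.4746, -0.0149, 0.0803]
tcp_rot: [0.7, 0.1, 0.7, -0.1]
ft_force: [2.2, -0.3, 2.6]
opening: 0.0001
```

```bash
python3 -m creep '0 0 -1 0; 0 0 -1 0;0 0 -1 0'
```

```text
clock: 4.65
position: [0.4747, -0.0149, 0.0794]
tcp_rot: [0.7, 0.1, 0.7, -0.1]
ft_force: [1.6, -0.4, 3.6]
opening: -0.0
```

```bash
python3 -m creep '0 0 3 0; 0 0 8 0; -10 3 30 0; -38 11 55 0; -67 20 80 0; -96 28 95 0; -96 28 95 0; -96 28 95 0'; python3 -m creep '0 0 0 0; 0 0 0 0;0 0 0 0; 0 0 0 0; 0 0 0 0; 0 0 0 0; 0 0 0 0; 0 0 0 0'; python3 -m creep '0 0 0 0; 0 0 0 0;0 0 0 0; 0 0 0 0; 0 0 0 0; 0 0 0 0; 0 0 0 0; 0 0 0 0'
python3 - <<'E'
from h2 import *
for n in ['side','top','wrist']: s,c=snap(n,n+'3.png')
i=cv2.imread('pics/top3.png')[160:310,290:490]
cv2.imwrite('pics/t3z.png',cv2.resize(i,None,fx=4,fy=4,interpolation=cv2.INTER_CUBIC))
print(s['position'],s['tcp_rot'])
E
```

```text
clock: 5.45
position: [0.3777, 0.0133, 0.1741]
tcp_rot: [0.7, 0.1, 0.7, -0.1]
ft_force: [0.4, 0.4, -0.5]
opening: -0.0005
clock: 6.25
position: [0.3786, 0.0131, 0.1743]
tcp_rot: [0.7, 0.1, 0.7, -0.1]
ft_force: [1.0, 0.2, 0.2]
opening: 0.0003
clock: 7.05
position: [0.3786, 0.0131, 0.1743]
tcp_rot: [0.7, 0.1, 0.7, -0.1]
ft_force: [-0.8, -0.0, 0.2]
opening: 0.0003
[0.37861349 0.01307895 0.17432119] [ 0.70000734  0.10008517  0.69996869 -0.1000825 ]
```

View pics/side3.png

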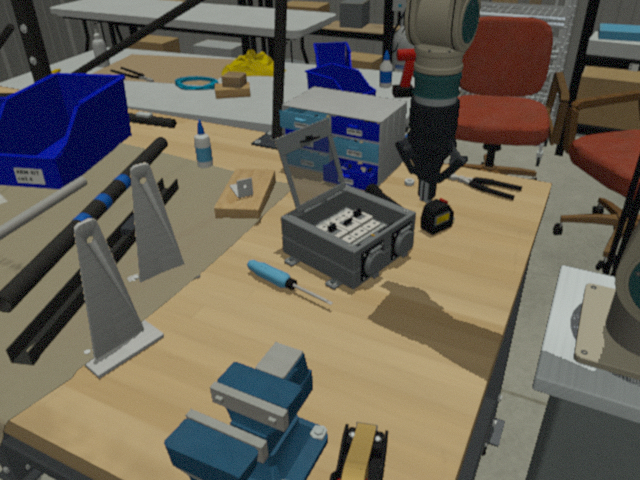

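View pics/wrist3.png

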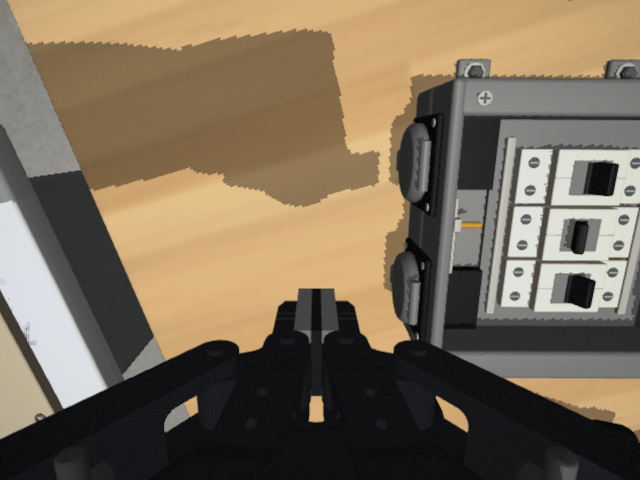

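View pics/t3z.png

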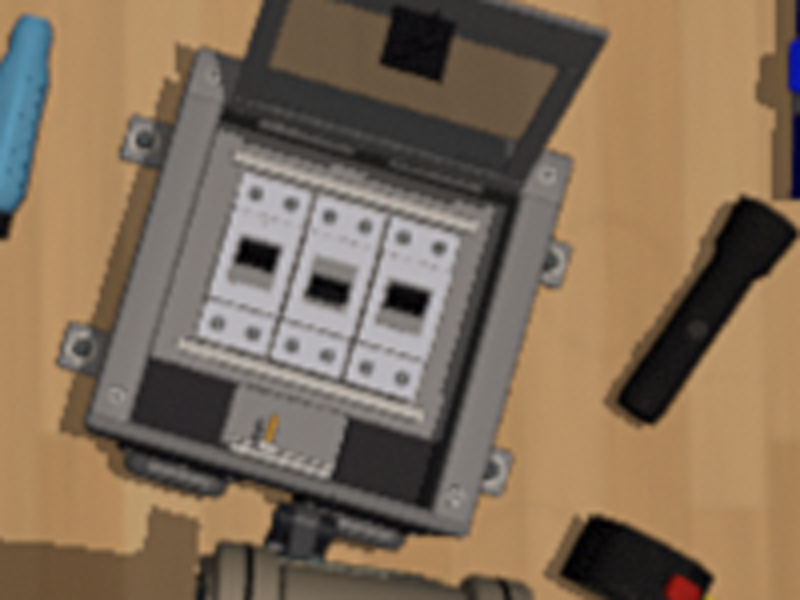

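The hatch stands fully open in all three views, and the middle toggle is confirmed as the fallen one, at about (328,290) in the zoom. I'll move to 30 mm on the socket side of box centre, over the middle breaker.

```bash
python3 -m creep '40 -12 0 0; 80 -23 0 0; 120 -35 0 0; 134 -39 0 0; 134 -39 -30 0; 134 -39 -60 0; 134 -39 -60 0; 134 -39 -60 0'
python3 - <<'E'
from h2 import *
for n in ['top','side','wrist']: s,c=snap(n,n+'4.png')
print(s['position'],s['ft_force'])
E
```

```text
clock: 8.0
position: [0.5115, -0.0257, 0.1141]
tcp_rot: [0.699, 0.1, 0.701, -0.1]
ft_force: [0.1, -0.1, 0.9]
opening: -0.0002
[ 0.51352109 -0.02602228  0.11589397] [ 0.13384712 -0.41462553  0.19885002]
```

View pics/wrist4.png

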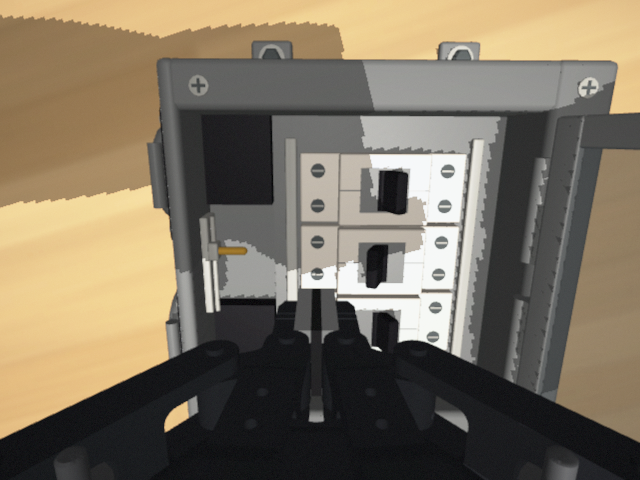

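View pics/side4.png

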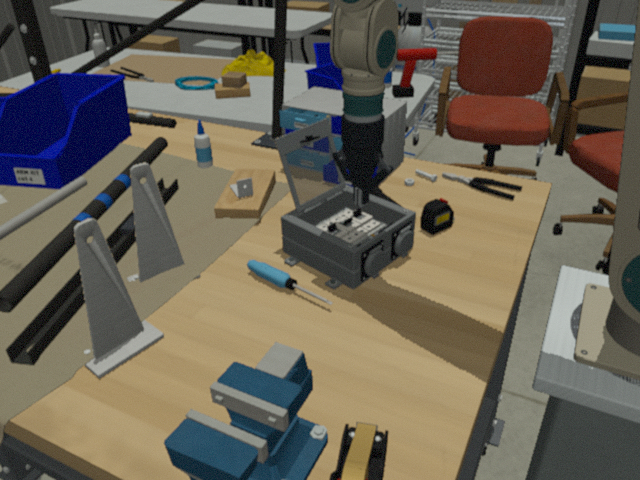

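Run:
```python
from h2 import *
d=np.load('pics/wrist4.npz'); R=q2R(d['rot']); M=d['mount']
c=dict(K=d['K'],xyz=d['pos']+R@M[:3,3],rotation=R@M[:3,:3])
for n,u,v in [('prev',368,267),('leftmid',392,193)]:
    p=ray(c,u,v,.074); print(n,p)
    e=np.array([np.cos(-.285),np.sin(-.285)]); f=np.array([-e[1],e[0]]); r=p[:2]-[.5417,-.0347]; print(r@e,r@f)
print('tcp', (d['pos'][:2]-[.5417,-.0347])@np.array([[.9597,.2812],[-.2812,.9597]]).T)
```

```text
prev [ 0.53944491 -0.02870719  0.074     ]
-0.003849042335024258 0.005117036156362819
leftmid [0.55920474 0.00338455 0.074     ]
0.006090870563371658 0.04146987112799571
tcp [-0.02460313  0.01625191]
```

```bash
python3 -m creep '0 1 -20 0; 0 1 -36 0; 0 1 -42 0; 0 1 -45 0; 0 1 -45 0; 0 1 -45 0'
```

```text
clock: 8.75
position: [0.5134, -0.0251, 0.0703]
tcp_rot: [0.701, 0.1, 0.699, -0.1]
ft_force: [-0.0, -0.1, -0.4]
opening: -0.0
```

```bash
python3 -m creep '4.8 -1.4 0 0; 9.6 -2.8 0 0; 13.4 -4 0 0; 15.4 -4.5 0 0; 15.4 -4.5 0 0'; python3 -m creep '1.9 -0.6 0 0; 3.8 -1.1 0 0; 3.8 -1.1 0 0';python3 -m creep '1.9 -0.6 0 0; 3.8 -1.1 0 0; 3.8 -1.1 0 0'
```

```text
clock: 9.25
position: [0.5285, -0.0296, 0.0694]
tcp_rot: [0.7, 0.1, 0.7, -0.1]
ft_force: [0.2, 0.1, -1.3]
opening: -0.0001
clock: 9.55
position: [0.5311, -0.0304, 0.0691]
tcp_rot: [0.699, 0.1, 0.701, -0.1]
ft_force: [-2.2, 1.3, 1.9]
opening: -0.0
clock: 9.85
position: [0.5363, -0.0318, 0.0694]
tcp_rot: [0.7, 0.1, 0.699, -0.1]
ft_force: [-0.6, 1.3, 0.1]
opening: 0.0003
```

Run:
```python
from h2 import *
for n in ['wrist']: s,c=snap(n,n+'5.png')
print(s['position'],s['ft_force'])
```

```text
[ 0.53633599 -0.03184176  0.06939619] [-0.57603281  1.27318691  0.08502677]
```

View pics/wrist5.png

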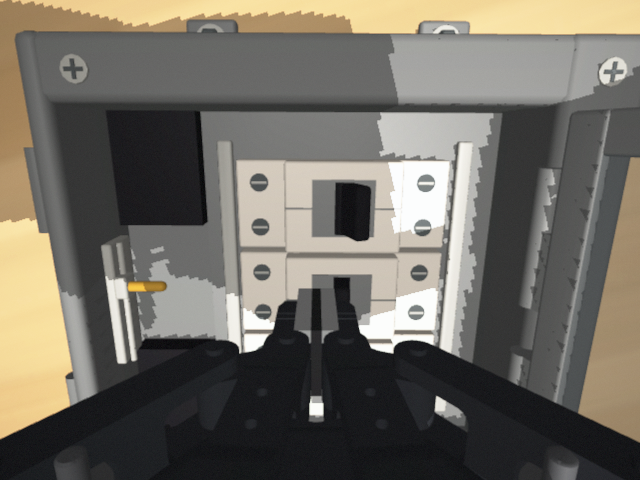

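The middle toggle seems to be leaning to the on side, though the finger partly hides it. I'll nudge 2 mm further, back off and check.

```bash
python3 -m creep '1 -0.3 0 0; 1.9 -0.6 0 0; 1.9 -0.6 0 0'; python3 -m creep '-12 3.5 0 0; -24 7 0 0; -29 8 10 0; -29 8 40 0; -29 8 80 0; -60 17 105 0; -100 28 105 0; -140 40 105 0';  python3 -m creep '0 0 0 0; 0 0 0 0; 0 0 0 0'
python3 - <<'E'
from h2 import *
for n in ['side','top','wrist']: s,c=snap(n,n+'6.png')
print(s['position'],s['ft_force'])
i=cv2.imread('pics/top6.png')[160:310,290:490]
cv2.imwrite('pics/t6z.png',cv2.resize(i,None,fx=4,fy=4,interpolation=cv2.INTER_CUBIC))
E
```

```text
clock: 10.2
position: [0.5379, -0.0323, 0.0694]
tcp_rot: [0.7, 0.1, 0.7, -0.1]
ft_force: [-1.5, 1.1, 0.7]
opening: 0.0001
clock: 11.0
position: [0.3973, 0.0079, 0.1763]
tcp_rot: [0.701, 0.1, 0.699, -0.1]
ft_force: [-0.2, -0.6, 0.2]
opening: -0.0
clock: 11.3
position: [0.3986, 0.0076, 0.1751]
tcp_rot: [0.701, 0.1, 0.699, -0.1]
ft_force: [0.5, -0.1, -0.7]
opening: -0.0003
[0.39879953 0.00747373 0.17484381] [ 0.1763     -0.15704445 -0.06458351]
```

View pics/t6z.png

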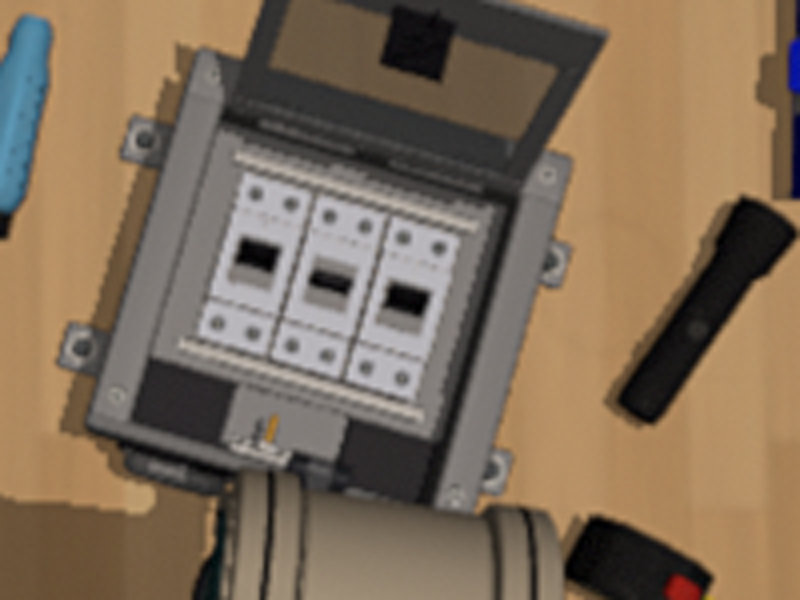

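View pics/wrist6.png

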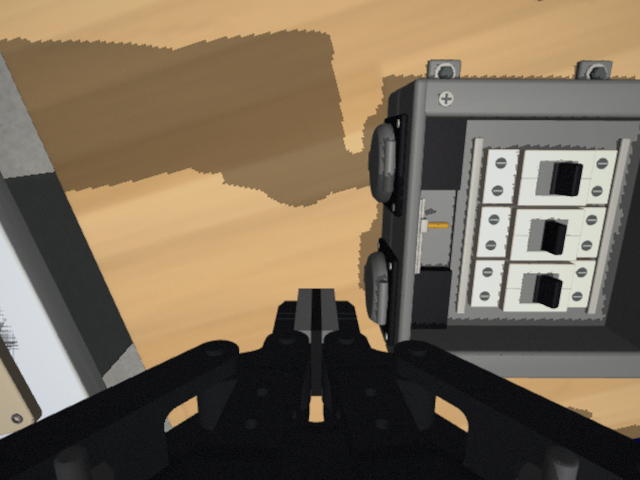

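View pics/side6.png

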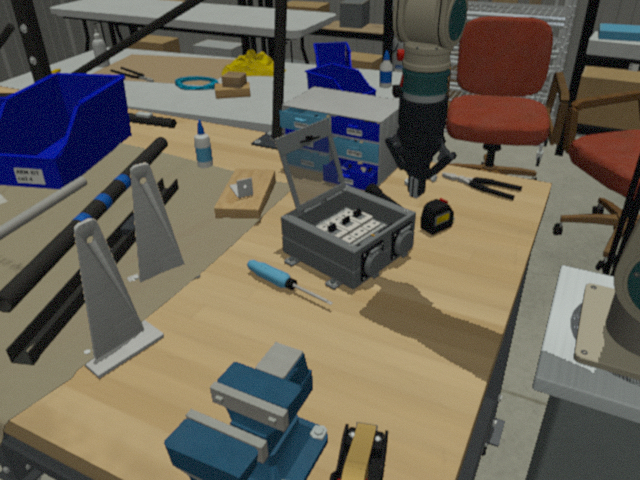

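The hatch is still open, but the middle toggle has stopped about halfway: grey shows on both sides of it, and its black centre at (330,282) compares with about (331,277) in line with its neighbours. I'll go back and push further.

```bash
python3 -m creep '40 -12 0 0; 80 -23 0 0; 114 -33 0 0; 114 -33 -40 0; 114 -33 -75 0; 114 -33 -100 0; 114 -33 -105 0; 114 -33 -105 0'; python3 -m creep '10 -3 0 0; 18 -5.2 0 0; 22 -6.4 0 0; 24 -7 0 0; 24 -7 0 0'; python3 -m creep '1 -0.3 0 0; 2 -0.6 0 0; 2 -0.6 0 0';python3 -m creep '1 -0.3 0 0; 2 -0.6 0 0; 2 -0.6 0 0'
```

```text
clock: 12.25
position: [0.5112, -0.0253, 0.0684]
tcp_rot: [0.699, 0.1, 0.701, -0.1]
ft_force: [-0.2, 0.5, -0.8]
opening: -0.0004
clock: 12.75
position: [0.5363, -0.0324, 0.0699]
tcp_rot: [0.7, 0.1, 0.7, -0.1]
ft_force: [-0.7, -0.2, -0.8]
opening: 0.0004
clock: 13.05
position: [0.5374, -0.0328, 0.0693]
tcp_rot: [0.7, 0.1, 0.7, -0.1]
ft_force: [0.3, 0.2, -0.5]
opening: 0.0004
clock: 13.35
position: [0.5398, -0.0335, 0.0693]
tcp_rot: [0.7, 0.1, 0.7, -0.1]
ft_force: [-0.1, 0.1, -0.2]
opening: -0.0002
```

```bash
for i in 1; do python3 -m creep '1 -0.3 0 0; 2 -0.6 0 0; 2 -0.6 0 0'; done
python3 - <<'E'
from h2 import *
for n in ['wrist']: s,c=snap(n,n+'7.png')
print(s['position'],s['ft_force'])
E
```

```text
clock: 13.65
position: [0.5412, -0.0339, 0.0692]
tcp_rot: [0.7, 0.1, 0.7, -0.1]
ft_force: [-1.3, 0.3, 0.9]
opening: 0.0003
[ 0.54121283 -0.0339295   0.0692431 ] [-1.28801009  0.26285476  0.91933777]
```

View pics/wrist7.png

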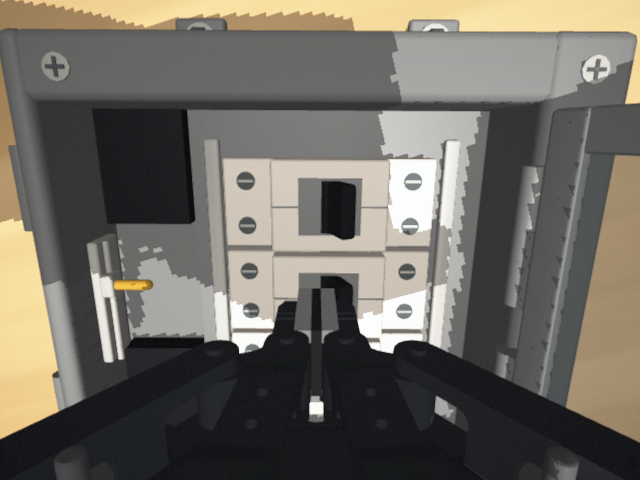

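```bash
python3 -m creep '1 -0.3 0 0; 1.5 -0.4 0 0; 1.5 -0.4 0 0'; python3 -m creep '1 -0.3 0 0; 1 -0.3 0 0'
```

```text
clock: 14.0
position: [0.5415, -0.034, 0.0691]
tcp_rot: [0.699, 0.1, 0.701, -0.1]
ft_force: [-4.6, 1.7, 4.0]
opening: 0.0002
clock: 14.2
position: [0.5416, -0.0341, 0.069]
tcp_rot: [0.698, 0.1, 0.702, -0.1]
ft_force: [-6.1, 1.4, 5.7]
opening: 0.0002
```

The force rises and motion stops, so the toggle is at its on stop. I'll back off and look again.

```bash
python3 -m creep '-12 3.5 0 0; -24 7 0 0; -33 9 10 0; -33 9 40 0; -33 9 80 0; -64 18 105 0; -104 29 105 0; -152 43 105 0';  python3 -m creep '0 0 0 0; 0 0 0 0; 0 0 0 0'
python3 - <<'E'
from h2 import *
for n in ['side','top','wrist']: s,c=snap(n,n+'8.png')
print(s['position'],s['ft_force'])
i=cv2.imread('pics/top8.png')[160:310,290:490]
cv2.imwrite('pics/t8z.png',cv2.resize(i,None,fx=4,fy=4,interpolation=cv2.INTER_CUBIC))
a=cv2.imread('pics/t0.png').astype(int);b=cv2.imread('pics/top8.png').astype(int)
d=abs(a-b).sum(2)
for n,(x0,x1,y0,y1) in dict(screw=(270,308,160,265),torch=(440,492,205,270),tape=(428,472,285,322)).items(): print(n,(d[y0:y1,x0:x1]>60).sum())
E
```

```text
clock: 15.0
position: [0.393, 0.0081, 0.1766]
tcp_rot: [0.702, 0.1, 0.698, -0.1]
ft_force: [-1.5, 1.5, 0.6]
opening: 0.0001
clock: 15.3
position: [0.3934, 0.008, 0.1753]
tcp_rot: [0.701, 0.1, 0.699, -0.1]
ft_force: [0.1, -0.6, 0.4]
opening: 0.0
[0.39367862 0.00788942 0.17507311] [ 0.38496662 -0.23199327 -0.18279674]
screw 0
torch 0
tape 10
```

View pics/t8z.png

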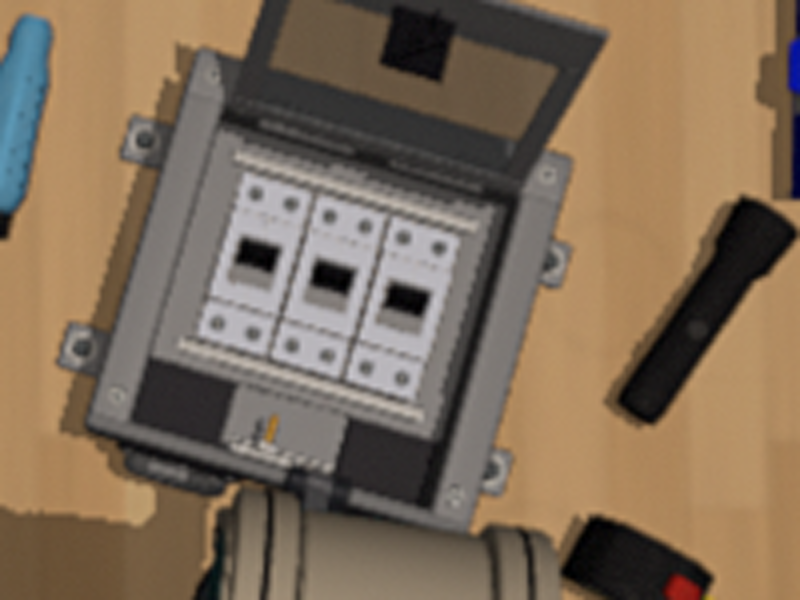

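View pics/wrist8.png

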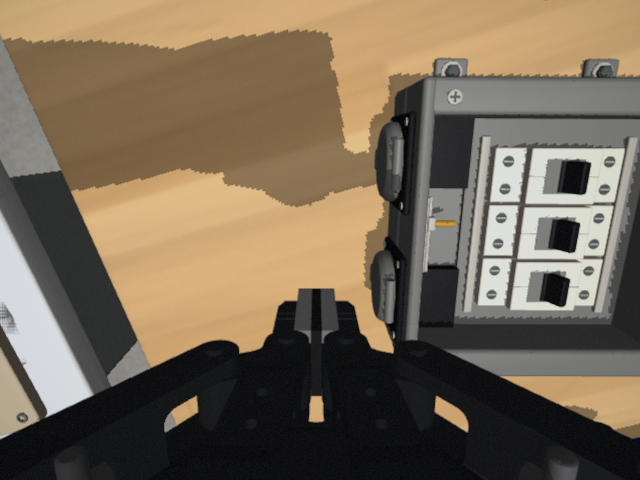

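View pics/side8.png

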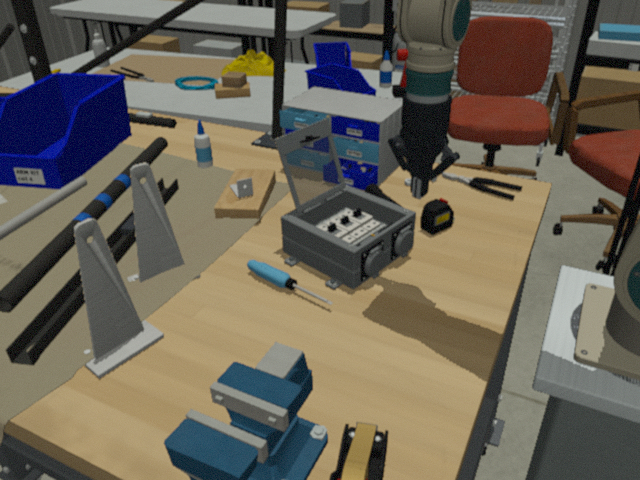

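All three toggles are now in line on the hinge side, at (256,256), (331,277) and (407,300) in the zoom. The hatch is fully open, the bystander objects haven't moved, and the arm is clear. The 10 changed pixels near the tape measure are the arm's edge entering that patch.

```bash
python3 -c "
from cell import workorder; print(workorder.job_done())"
```

```text
the job is handed in; nothing more can be done
None
```

The hatch is open and the tripped middle breaker is back on. I handed the job in at about 15.5 s, with the arm clear of everything.

- **Hatch:** I pressed the pad once with the closed fingertips, about 6 mm in at roughly 3.5 N. I then withdrew up and back, and the hatch sprang fully open. It was still fully open in the final top and side views.
- **Toggle:** My first push left the middle toggle about halfway, which the check pictures showed. I went back and pushed it until it met its stop at about 6 N sideways (about 8 N in all).
- **Last checks:** The final top and wrist views show all three toggles in line on the on side. The screwdriver and torch areas match the first picture. About 10 pixels differ around the tape measure; I put this down to the arm's edge showing there, because the tape measure itself looks unmoved.
- **Disagreement:** The wrist and top cameras placed the toggles 4 to 5 mm apart sideways. I aimed 1 mm to the left, towards the wrist view, which was well within the clearance to the neighbouring toggles.

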